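# Lock the polishing wheel on its spindle with the spring clip

## Robot

A 7-joint arm with a two-finger parallel gripper is mounted at the origin on the work surface. World frame = base frame: x ahead of the robot, y to its left, z up, the work surface at z = 0. Lengths are in m, angles in rad, forces in N, time in s.
With the tool pointing down it reaches from about 0.425 to 0.925 m from the base axis. Payload 6.8 kg.
Tool frame: the origin (TCP) lies midway between the tips of the shut fingers; the grasp point (between the pads) lies 19 mm behind it (bot.pinch_z is the distance from the TCP to the grasp point, in m); x points along the fingers, y is the direction in which the jaws open and shut, and the axes are right-handed (so a half turn about x gives the same grasp; the last joint's range is limited). The gripper opens to 85 mm and grips with 20 to 120 N. Pads are 22 mm wide; open, the fingers measure 114 mm over their backs; the gripper's body (76 mm by 85 mm) begins 54 mm behind the grasp point. The pads swing forward as they close: fully open they stand 13 mm farther back than shut.
Start: joints at [-1.439, 0.477, 0.022, 1.555, -0.011, 1.109, -0.083], TCP at [0.16, 0.656, 0.231] pointing down, gripper open.
Joint ranges: [-2.96, 2.96], [-0.34, 2.1], [-1.41, 1.46], [0.24, 2.44], [-1.37, 4.51], [0.17, 1.92], [-2.96, 2.96]. Speed limits (rad/s): [2.39, 2.39, 3.14, 3.14, 3.14, 3.14, 3.14].

## Interface

Orientations are given as a unit quaternion [w, x, y, z].
In Python, from station import bot gives the robot as it stands. The module is installed in compiled form; this text tells all that it offers.
- The arm moves only by the tool step_arm, never from a script. Its argument "plan" is a list of rows, each a list of 6 numbers: the shift along the tool's x, y, z in units of 40 mm (1.0 is 40 mm), then the turn, a rotation vector about the tool's x, y, z in units of 360 degrees (1.0 is 360 degrees). In form: [[dx, dy, dz, ax, ay, az], ...]. A call has 1 to 8 rows; each row shifts and turns the commanded pose from where the row before left it, along the tool's axes as they then stand; what a row does not reach is not made up. A row lasts 1/8 s, in which the tool goes at most 62.5 mm and 10.7 degrees, less where a joint would pass 70% of its speed; a pose out of reach is approached as far as the arm can. A call with a number of a shift or a turn outside -1 to 1 is refused whole. A call with a gripper value outside its range is refused whole. "fingers" is the closure, from -1 (fully open) to 1 (shut), set as the call begins (left out, the last holds). The fingers move at their own pace and stop on an object; "force" is the grip in N (left out, the last holds). Time passes only in rows, so rows that do not move let the fingers close. It gives the time, the measured TCP pose, the force and the opening at its end, in the units of the state.
- bot.get_obs(): the state, without advancing time (a new reading comes with each control period).
- bot.read_camera(name): name is "scene" or "top"; returns (picture, depth): 384x512x3 uint8, red, green, blue; 384x512 float32, m along the optical axis (not along the pixel's ray), 0 where there is no reading.
- bot.camera_model(name): a dict with "mtx" (3x3 intrinsics, pixels), "origin" and "rotation" of the camera in the world. Camera axes: x right, y up, looking along -z (the intrinsics and any distortion apply to the point x, -y, -z); pixel columns grow to the right and rows downward; lengths in m; the calibration is good to about 2 mm. A picture is of the moment at which its call begins. camera_model takes no time and is no camera call.
- bot.hand_in(): hands the job in, once; it reports no verdict.
The state is a dict: "t": time; "q": joint angles; "joint_vel": joint speeds; "joint_torque": joint torques, N m; "eef_pos": TCP position; "tool_rot": TCP orientation; "contact_force": force on the tool from outside, world axes, zero at the start; "torque": the same for the moment, N m; "gripper_width": opening from 0.0 (shut) to 1.0 (fully open).
Only numpy, scipy, OpenCV 4.12 (cv2) and the standard library are available. Lean on these libraries where they do the work, as an engineer would, in place of code of your own. Each camera call takes 0.05 s, during which the arm holds its last target.

## Task

The cork polishing wheel has crept outwards along its sloping spindle and covers the groove. Push it back down the spindle until it stops against the shoulder, then take the spring clip from its wooden rack, press it sideways onto the bared groove until it snaps fully home and sits square, and let go. Leave the spray bottle, cup, brush and nippers where they are.

Things in the scene. Friction and masses are not known exactly. Their poses are not given: they have to be found in the camera images.
- polisher: Bench polishing machine, fixed: grey finned motor (68 mm across, 110 mm long) lying sloped on a pedestal and a 165 x 120 x 15 mm base plate. Origin on the table straight below the groove of its spindle, 160 mm under it; z up; x is the level direction in which the spindle points as it rises at 30 degrees. The base plate reaches from x = -195 to -30 mm.
- spindle: Steel spindle fixed to the machine, 26 mm thick. Origin on its axis, mid-groove. x runs along the axis, outwards and up at 30 degrees, to the free end 29 mm beyond the origin; y is level; z is square to the axis and points up, leaning 30 degrees from vertical back over the motor. Shoulder (38 mm across) at x = -44 mm, motor behind x = -52 mm.
- groove (a point): Middle of the groove, on the axis (the spindle's origin; same axes). The groove has a core of 20 mm diameter, is 9 mm wide at the bottom (x = -4.5 to 4.5 mm) and has 45 degree flanks that open it to 15 mm at the full 26 mm diameter.
- wheel (a joint): Distance in m by which the wheel stands out from the shoulder: 0 is home, at most 0.032. It slides stiffly (about 4 N of friction) and stays where left. It starts 14 to 30 mm out, its hub covering the groove; when home, the hub ends 10 mm short of the middle of the groove.
- wheel_face (a point): Middle, on the axis, of the outer face of the wheel's cork disc; axes as the spindle's. Disc 80 mm across, 12 mm thick (towards the motor from here); an aluminium hub, 34 mm across, stands out 18 mm beyond this face. The face between hub and rim may be pushed. When home, this point is 28 mm from mid-groove, towards the motor.
- clip: Spring clip, about 55 g, loose, standing in the rack jaws down: 6 mm steel plate with an open C-jaw, and a black grip tab above. Origin at the centre of the jaw, on the spindle's axis when seated. x across the plate (along the spindle when seated), y along its width, z up through the tab; a half turn about z makes no difference. Steel bridge z = 10 to 18 mm, 34 mm wide in y.
- rack: Wooden block 60 x 100 x 30 mm, fixed to the table, with a slot 9.5 mm (x) by 47 mm (y), 22 mm deep in the middle of its top, where the clip stands. Origin under its centre, x and y along its sides, z up.
- spray: White spray bottle with grey trigger head, 70 mm across, 200 mm high, loose; origin under its centre. Bystander.
- cup: Paper cup, 72 mm across, 75 mm high, loose; origin under its centre. Bystander.
- brush: Brush with a light handle lying on the table, loose; origin underneath. Bystander.
- nippers: Glass nippers with black handles lying on the table, about 155 x 60 x 12 mm, loose; origin under the pivot, handles towards -x. Bystander.
- clip_tab (a point): Middle of the clip's grip tab, 40 mm above the clip's origin along its z. The tab is 20 mm wide in y, 10 mm thick in x and 44 mm high (z = 18 to 62 mm of the clip). Pinched across its 20 mm width, the fingers clear the wheel.
- clip_mouth (a point): Middle of the clip's mouth, 8 mm below the clip's origin. The two sprung jaws leave 14 mm there and must spread over the 20 mm core; below it they flare to 39 mm, ending at z = -18.5 mm of the clip. Pressed along the clip's -z, square to the spindle, it takes roughly 5 to 10 N, snaps, and stops with the bridge on the core.

How it is judged:
By the outcome, as a careful person would: the job done as asked, in the order asked, and still so for the second after the job is handed in, with the robot touching nothing.
It also fails if it takes over 46 s, if anything falls off the work surface, if the arm or the gripper's body presses on something with over 40 N, if the wrist force passes 120 N, or if a joint passes its speed limit or range.

## Working session

There is one attempt and no reset: what is moved stays moved. The work goes in short steps, Python scripts to look and compute and a tool call to move; the robot and the scene stay as the last step left them, time stands still between calls to the robot, and variables do not carry over. Pictures are saved under pics/ and viewed, and the job is handed in when it is done.

Besides the shell and the picture viewer there is one more tool, called after ">>>" by a JSON object that holds its "method" and its "body". step_arm: Moves the arm, as the interface text tells. Shifts and turns lie within -1 to 1; 1 stands for 40 mm of shift or 360 degrees of turn. Its arguments: {"type":"object","properties":{"plan":{"type":"array"},"fingers":{"type":"number"},"force":{"type":"number"}},"required":["plan"]}

```bash
mkdir -p pics; ls
python3 - <<'E'
from station import bot
import cv2,numpy as np
o=bot.get_obs()
print(o, bot.pinch_z)
for n in("scene","top"):
    p,d=bot.read_camera(n); np.savez(f"{n}0.npz",p=p,d=d)
    cv2.imwrite(f"pics/{n}0.png",cv2.resize(p[:,:,::-1],(800,600)))
    print(n,bot.camera_model(n))
E
```

```text
pics
{'t': 0.0, 'q': array([-1.43909606,  0.47779797,  0.02235666,  1.55647915, -0.01147107,
        1.10930175, -0.08310737]), 'joint_vel': array([ 1.12295576e-03,  7.25042191e-04,  1.32433580e-03,  1.01728263e-04,
       -1.42543053e-03,  1.61648478e-03, -1.75338466e-05]), 'joint_torque': array([-1.02700033e-03, -5.96469247e+01,  1.60768826e+00, -2.81187898e+01,
        1.25436665e-02,  9.54607793e-03,  7.36008758e-06]), 'eef_pos': array([0.16020858, 0.65508709, 0.2303158 ]), 'tool_rot': array([ 0.70201256,  0.08391842,  0.70204818, -0.08523164]), 'contact_force': array([-0.74377574,  0.68658894, -0.44130985]), 'torque': array([-0.03645176, -0.03586908,  0.02461871]), 'gripper_width': 0.9990066643699358} 0.0187
scene {'mtx': array([[359.54826238,   0.        , 261.10589141],
       [  0.        , 359.54826238, 191.62039801],
       [  0.        ,   0.        ,   1.        ]]), 'origin': array([0.937574  , 0.42953014, 0.86052161]), 'rotation': array([0.30210346, 0.10261377, 0.28854934, 0.90274204])}
top {'mtx': array([[357.48500676,   0.        , 254.70445045],
       [  0.        , 357.48500676, 193.38499784],
       [  0.        ,   0.        ,   1.        ]]), 'origin': array([0.50413281, 0.01253759, 0.99102782]), 'rotation': array([-0.69572031, -0.05052563,  0.05789633,  0.71419075])}
```

View pics/scene0.png

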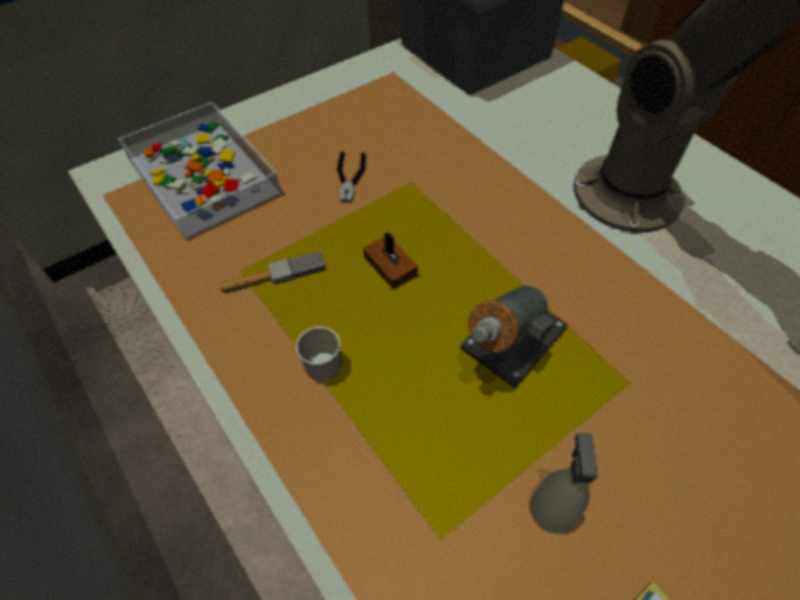

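View pics/top0.png

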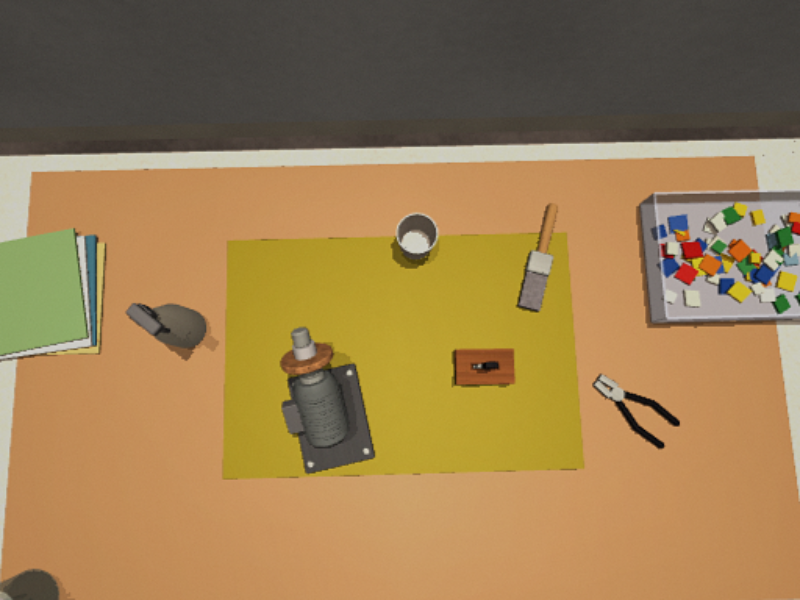

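The scene view shows the polisher at about (510,330), the rack with the clip at (390,260), the cup at (320,350) and the spray at (565,495). In the top view the wheel is at (307,358), the rack at (485,366), the nippers at (635,410) and the brush at (537,265). Next I'll measure these.

```bash
cat > h.py <<'E'
import numpy as np,cv2
from scipy.spatial.transform import Rotation as R
from station import bot
def rot(q): return R.from_quat([q[1],q[2],q[3],q[0]])
def cloud(n,d):
    m=bot.camera_model(n);K=m['mtx'];v,u=np.mgrid[0:d.shape[0],0:d.shape[1]]
    P=np.stack([(u-K[0,2])/K[0,0]*d,-(v-K[1,2])/K[1,1]*d,-d],-1)
    W=P@rot(m['rotation']).as_matrix().T+m['origin']
    W[d<=0]=np.nan
    return W
def proj(n,X):
    m=bot.camera_model(n);K=m['mtx'];P=(np.atleast_2d(X)-m['origin'])@rot(m['rotation']).as_matrix()
    return np.stack([K[0,0]*P[:,0]/-P[:,2]+K[0,2],K[1,1]*-P[:,1]/-P[:,2]+K[1,2]],-1)
E
python3 - <<'E'
from h import *
for n in("scene","top"):
    z=np.load(n+"0.npz");p,d=z['p'],z['d'];W=cloud(n,d)
    print(n)
    # pixel in 800-view /1.5625
    pts={'top':dict(rack=(500,360),clip=(485,366),mat=(400,420),plate=(360,440),hub=(302,335),cork=(307,358),motor=(320,420),cup=(417,240)),'scene':dict(rack=(405,270),clip=(390,240),mat=(400,400),plate=(515,370),hub=(488,328),cork=(507,345),motor=(525,300))}[n]
    for k,(a,b) in pts.items():
        print(k,W[int(b/1.5625),int(a/1.5625)].round(4))
    c={'top':(170,190,170,120),'scene':(220,140,150,110)}[n]
    x,y,w,h=c
    cv2.imwrite(f"pics/{n}0c.png",cv2.resize(p[y:y+h,x:x+w,::-1],None,fx=4.7,fy=4.7,interpolation=cv2.INTER_CUBIC))
E
```

```text
scene
rack [ 0.5308 -0.1015  0.0281]
clip [ 0.5392 -0.1387  0.0844]
mat [6.925e-01 1.003e-01 3.000e-04]
plate [0.5062 0.176  0.0147]
hub [0.5731 0.1519 0.1792]
cork [0.5531 0.1775 0.1454]
motor [0.4752 0.1369 0.1465]
top
rack [ 0.5489 -0.172   0.0298]
clip [ 0.5369 -0.1354  0.0858]
mat [0.4522 0.0021 0.0014]
plate [0.4207 0.0725 0.0127]
hub [0.5855 0.1435 0.1822]
cork [0.5521 0.1387 0.1695]
motor [0.4626 0.1252 0.1368]
cup [ 0.7725 -0.0352  0.0024]
```

View pics/top0c.png

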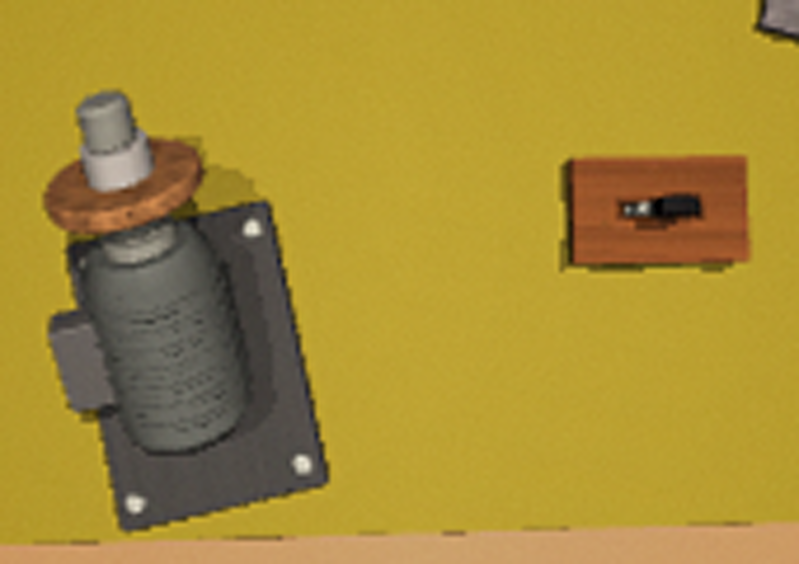

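View pics/scene0c.png

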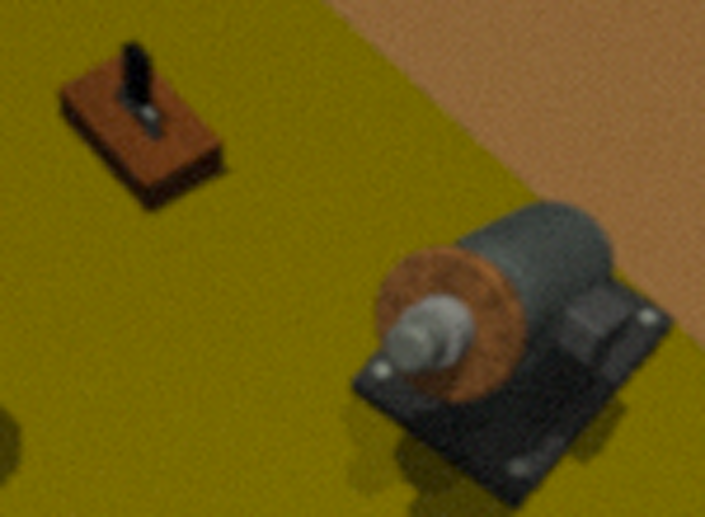

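```bash
cat > m.py <<'E'
from h import *
from scipy.optimize import least_squares
res={}
for n in("scene","top"):
    z=np.load(n+"0.npz");p,d=z['p'],z['d'];W=cloud(n,d)
    rgb=p.astype(int)
    ok=np.isfinite(W[...,2])
    def reg(x0,x1,y0,y1,z0,z1):
        return ok&(W[...,0]>x0)&(W[...,0]<x1)&(W[...,1]>y0)&(W[...,1]<y1)&(W[...,2]>z0)&(W[...,2]<z1)
    mat=reg(.6,.7,0,.05,-.02,.02); print(n,"mat z",np.median(W[mat][:,2]).round(4))
    r=reg(.48,.6,-.22,-.05,.024,.036); P=W[r][:,:2]
    print("rack",len(P),cv2.minAreaRect((P*1000).astype(np.float32)), np.median(W[r][:,2]))
    r=reg(.48,.6,-.22,-.05,.040,.12); P=W[r]
    print("clip",len(P),P.mean(0).round(4),P.min(0).round(4),P.max(0).round(4))
    hi=P[P[:,2]>.055]; c=hi-hi.mean(0);print(" tab",hi.mean(0).round(4)); print(" rect",cv2.minAreaRect((hi[:,:2]*1000).astype(np.float32)))
    r=reg(.36,.6,.0,.26,.010,.019); P=W[r][:,:2]
    print("plate",len(P),cv2.minAreaRect((P*1000).astype(np.float32)))
    r=reg(.36,.7,.0,.26,.1,.3); res[n]=W[r]; print("upper",len(W[r]))
np.savez("up.npz",**res)
E
python3 m.py
```

```text
scene mat z 0.0012
rack 456 ((534.771728515625, -141.8811798095703), (102.26181030273438, 63.13216781616211), 88.0739974975586) 0.029980168057026524
clip 90 [ 0.5376 -0.14    0.0684] [ 0.5314 -0.1609  0.0404] [ 0.5418 -0.1265  0.0904]
 tab [ 0.5376 -0.1407  0.0757]
 rect ((536.54345703125, -142.98733520507812), (10.39002513885498, 21.866392135620117), 0.7473329901695251)
plate 821 ((456.5617370605469, 125.75347900390625), (166.22869873046875, 119.38080596923828), 11.67785930633545)
upper 1554
top mat z 0.0005
rack 777 ((539.154052734375, -144.41734313964844), (100.89886474609375, 58.816001892089844), 88.46162414550781) 0.02944332234787883
clip 51 [ 0.5381 -0.142   0.0765] [ 0.5339 -0.1557  0.0412] [ 0.5428 -0.129   0.0906]
 tab [ 0.5379 -0.1444  0.085 ]
 rect ((537.8493041992188, -145.69729614257812), (20.351991653442383, 8.48926830291748), 85.54096221923828)
plate 1361 ((458.6797180175781, 122.7298583984375), (164.56906127929688, 119.92617797851562), 11.514751434326172)
upper 2138
```

```bash
cat > f.py <<'E'
from h import *
from scipy.optimize import least_squares
import sys
z=np.load(sys.argv[1] if len(sys.argv)>1 else "up.npz")
def frame(x,y,h,yaw):
    a,s=np.cos(np.pi/6),.5
    X=np.array([a*np.cos(yaw),a*np.sin(yaw),s]);Y=np.array([-np.sin(yaw),np.cos(yaw),0]);return np.array([x,y,h]),np.stack([X,Y,np.cross(X,Y)],1)
def loc(P,q):
    o,M=frame(*q);return (P-o)@M
def sets(P,q):
    L=loc(P,q);r=np.hypot(L[:,1],L[:,2]);x=L[:,0];return L,r,x
def fit(P,free_h=True,yaw0=np.radians(11.6)):
    q=np.array([.568,.147,.16,yaw0])
    w=.1
    def f(q,S,kind):
        L,r,x=sets(S,q); e=np.where(kind==0,r-.013,np.where(kind==1,r-.034,np.where(kind==2,r-.017,x-.029)))
        return np.r_[e/.0015,(q[2]-.16)/.002*3,(q[3]-yaw0)/.012*3]
    for it in range(15):
        L,r,x=sets(P,q)
        t=.004
        wf=WF
        k=np.full(len(P),-1)
        k[(abs(r-.013)<t)&(x>wf+.021)&(x<.026)]=0
        k[(abs(r-.034)<t)&(x<-.06)&(x>-.15)&(L[:,2]>-.01)]=1
        k[(abs(r-.017)<t)&(x>wf+.003)&(x<wf+.015)]=2
        k[(abs(x-.029)<t)&(r<.010)]=3
        s=least_squares(f,q,args=(P[k>=0],k[k>=0]),loss='soft_l1'); q=s.x
    print(q.round(4),np.degrees(q[3]).round(2),[(k==i).sum() for i in range(4)],s.cost/len(P))
    L,r,x=sets(P,q)
    m=(r>.020)&(r<.038)&(x>-.035)&(x<.02); print(" face x",np.percentile(x[m],[10,25,50,75,90]).round(4))
    m=(r>.014)&(r<.019)&(x>-.03)&(x<.04);print(" hub end",np.percentile(x[m],[50,90,97]).round(4))
    m=r<.01; print(" end x",np.percentile(x[m],[50,90]).round(4)) if m.sum() else 0
    return q
if __name__=="__main__":
    WF=float(sys.argv[2]) if len(sys.argv)>2 else -.010
    for n in("scene","top"): fit(z[n])
    fit(np.r_[z['scene'],z['top']])
E
python3 f.py
```

```text
[0.5657 0.147  0.1604 0.1946] 11.15 [np.int64(45), np.int64(447), np.int64(48), np.int64(54)] 0.0949159502879808
 face x [-0.0139 -0.0131 -0.0123 -0.0115 -0.0106]
 hub end [-0.0031  0.0061  0.0073]
 end x [0.029  0.0309]
[0.5689 0.1454 0.1597 0.2009] 11.51 [np.int64(68), np.int64(987), np.int64(72), np.int64(24)] 0.16803048968232376
 face x [-0.0136 -0.0128 -0.0122 -0.0119 -0.0115]
 hub end [-0.0021  0.0061  0.0184]
 end x [0.029  0.0294]
[0.5671 0.1463 0.1598 0.2034] 11.65 [np.int64(118), np.int64(1416), np.int64(130), np.int64(74)] 0.20284450467958337
 face x [-0.0148 -0.0136 -0.0125 -0.0113 -0.0106]
 hub end [-0.      0.0097  0.0216]
 end x [0.0286 0.0305]
```

```bash
cat > pl.py <<'E'
from h import *
from f import frame
Q=[.5673,.1463,.160,np.radians(11.55)]
o_s,M_s=frame(*Q)
# tool axes: x=-zs, y=sg*Ys, z = x cross y
def Rt(sg): 
    x=-M_s[:,2];y=sg*M_s[:,1];return R.from_matrix(np.stack([x,y,np.cross(x,y)],1))
def S(x,y,z): return o_s+M_s@np.array([x,y,z])
def cur():
    o=bot.get_obs();return o['eef_pos'],rot(o['tool_rot']),o
def plan(p1,R1,n=None,p0=None,R0=None,sp=.038,sr=10.2):
    if p0 is None: p0,R0,_=cur()
    p1=np.asarray(p1);rv=(R0.inv()*R1).as_rotvec()
    k=max(int(np.ceil(np.linalg.norm(p1-p0)/sp)),int(np.ceil(np.degrees(np.linalg.norm(rv))/sr)),1)
    n=n or k
    rows=[];Rc=R0;pc=p0.copy();dr=np.round(rv/n/(2*np.pi),4)
    for i in range(n):
        d=np.round(Rc.inv().apply((p1-pc)/(n-i))/.04,3)
        rows.append(list(map(float,np.r_[d,dr])))
        pc=pc+Rc.apply(d*.04);Rc=Rc*R.from_rotvec(dr*2*np.pi)
    print(n,"rows (min",k,") turn deg",np.degrees(rv).round(1))
    for i in range(0,n,8): print(str(rows[i:i+8]).replace(" ",""))
    return pc,Rc
E
python3 - <<'E'
from pl import *
p,r,o=cur();print(r.as_matrix().round(3))
for sg in(1,-1):
    print(sg,Rt(sg).as_matrix().round(3).tolist()); plan(S(.016,0,.12),Rt(sg))
z=np.load("top0.npz");W=cloud("top",z['d']);print(W[int(325/1.5625),int(180/1.5625)],W[int(320/1.5625),int(150/1.5625)])
E
```

```text
[[-0.     0.237  0.971]
 [-0.002  0.971 -0.237]
 [-1.    -0.002  0.   ]]
1 [[0.49, -0.2, 0.848], [0.1, 0.98, 0.173], [-0.866, -0.0, 0.5]]
17 rows (min 17 ) turn deg [-24.7 -29.5   6.7]
[[-0.06,-0.614,0.698,-0.004,-0.0048,0.0011],[-0.043,-0.631,0.684,-0.004,-0.0048,0.0011],[-0.027,-0.648,0.669,-0.004,-0.0048,0.0011],[-0.012,-0.664,0.653,-0.004,-0.0048,0.0011],[0.003,-0.68,0.636,-0.004,-0.0048,0.0011],[0.017,-0.696,0.619,-0.004,-0.0048,0.0011],[0.03,-0.712,0.6,-0.004,-0.0048,0.0011],[0.043,-0.727,0.581,-0.004,-0.0048,0.0011]]
[[0.055,-0.741,0.561,-0.004,-0.0048,0.0011],[0.067,-0.756,0.54,-0.004,-0.0048,0.0011],[0.078,-0.769,0.519,-0.004,-0.0048,0.0011],[0.088,-0.783,0.497,-0.004,-0.0048,0.0011],[0.097,-0.795,0.474,-0.004,-0.0048,0.0011],[0.105,-0.808,0.451,-0.004,-0.0048,0.0011],[0.113,-0.82,0.428,-0.004,-0.0048,0.0011],[0.119,-0.831,0.403,-0.004,-0.0048,0.0011]]
[[0.126,-0.841,0.379,-0.004,-0.0048,0.0011]]
-1 [[0.49, 0.2, -0.848], [0.1, -0.98, -0.173], [-0.866, 0.0, -0.5]]
17 rows (min 17 ) turn deg [150.    9.1  40.2]
[[-0.06,-0.614,0.698,0.0245,0.0015,0.0066],[-0.09,-0.497,0.783,0.0245,0.0015,0.0066],[-0.116,-0.366,0.848,0.0245,0.0015,0.0066],[-0.136,-0.227,0.893,0.0245,0.0015,0.0066],[-0.151,-0.081,0.915,0.0245,0.0015,0.0066],[-0.16,0.066,0.915,0.0245,0.0015,0.0066],[-0.163,0.212,0.892,0.0245,0.0015,0.0066],[-0.159,0.353,0.847,0.0245,0.0015,0.0066]]
[[-0.15,0.485,0.781,0.0245,0.0015,0.0066],[-0.134,0.605,0.695,0.0245,0.0015,0.0066],[-0.113,0.71,0.593,0.0245,0.0015,0.0066],[-0.086,0.796,0.476,0.0245,0.0015,0.0066],[-0.056,0.863,0.347,0.0245,0.0015,0.0066],[-0.021,0.907,0.21,0.0245,0.0015,0.0066],[0.015,0.929,0.069,0.0245,0.0015,0.0066],[0.054,0.927,-0.074,0.0245,0.0015,0.0066]]
[[0.093,0.901,-0.214,0.0245,0.0015,0.0066]]
[0.6135598  0.35043136 0.10217537] [0.61159952 0.35574185 0.19961922]
```

>>> {"method": "step_arm", "body": {"plan": [[-0.06,-0.61,0.7,-0.004,-0.0048,0.0011],[-0.04,-0.63,0.68,-0.004,-0.0048,0.0011],[-0.03,-0.65,0.67,-0.004,-0.0048,0.0011],[-0.01,-0.66,0.65,-0.004,-0.0048,0.0011],[0,-0.68,0.64,-0.004,-0.0048,0.0011],[0.02,-0.7,0.62,-0.004,-0.0048,0.0011],[0.03,-0.71,0.6,-0.004,-0.0048,0.0011],[0.04,-0.73,0.58,-0.004,-0.0048,0.0011]], "fingers": -0.27, "force": 40}}

```text
t: 1.1
eef_pos: [0.3311, 0.4106, 0.2503]
tool_rot: [0.788, 0.022, 0.615, -0.004]
contact_force: [1.2, -0.8, 0.1]
gripper_width: 0.64
```

Run:
```python
from pl import *
plan(S(.016,0,.11),Rt(1))
```

```text
9 rows (min 9 ) turn deg [-13.1 -15.6   3.5]
[[0.082,-0.737,0.566,-0.0041,-0.0048,0.0011],[0.094,-0.752,0.544,-0.0041,-0.0048,0.0011],[0.105,-0.767,0.521,-0.0041,-0.0048,0.0011],[0.115,-0.78,0.498,-0.0041,-0.0048,0.0011],[0.124,-0.794,0.474,-0.0041,-0.0048,0.0011],[0.132,-0.807,0.45,-0.0041,-0.0048,0.0011],[0.14,-0.819,0.425,-0.0041,-0.0048,0.0011],[0.147,-0.83,0.399,-0.0041,-0.0048,0.0011]]
[[0.153,-0.841,0.374,-0.0041,-0.0048,0.0011]]
```

>>> {"method": "step_arm", "body": {"plan": [[0.09,-0.83,0.64,-0.0046,-0.0054,0.0012],[0.11,-0.85,0.61,-0.0046,-0.0054,0.0012],[0.12,-0.86,0.58,-0.0046,-0.0054,0.0012],[0.13,-0.88,0.56,-0.0046,-0.0054,0.0012],[0.14,-0.89,0.53,-0.0046,-0.0054,0.0012],[0.15,-0.91,0.5,-0.0046,-0.0054,0.0012],[0.16,-0.92,0.47,-0.0046,-0.0054,0.0012],[0.17,-0.94,0.43,-0.0046,-0.0054,0.0012]]}}

```text
t: 2.1
eef_pos: [0.5282, 0.1395, 0.2649]
tool_rot: [0.861, -0.051, 0.498, 0.088]
contact_force: [1.1, 1.1, -0.3]
gripper_width: 0.64
```

Run:
```python
from pl import *
p,r,o=cur(); print(M_s.T@(p-o_s), o['q'].round(2))
plan(S(.016,0,-.015),Rt(1),n=6)
```

```text
[0.01803615 0.00117681 0.11067504] [-0.91 -0.03  0.47  2.23  0.32  0.45  1.08]
6 rows (min 4 ) turn deg [ 0.1 -0.1 -0. ]
[[0.524,-0.005,-0.008,0.0,-0.0,-0.0],[0.524,-0.005,-0.008,0.0,-0.0,-0.0],[0.523,-0.005,-0.008,0.0,-0.0,-0.0],[0.524,-0.005,-0.008,0.0,-0.0,-0.0],[0.523,-0.005,-0.008,0.0,-0.0,-0.0],[0.524,-0.005,-0.008,0.0,-0.0,-0.0]]
```

>>> {"method": "step_arm", "body": {"plan": [[0.4,-0.03,0,0,0,0],[0.6,0,0,0,0,0],[0.7,0,0,0,0,0],[0.7,0,0,0,0,0],[0.5,0,0,0,0,0],[0.25,0,0,0,0,0]]}}

```text
t: 2.85
eef_pos: [0.5882, 0.152, 0.1547]
tool_rot: [0.86, -0.051, 0.501, 0.087]
contact_force: [1.2, -0.5, -0.4]
gripper_width: 0.633
```

```bash
cat > look.py <<'E'
from pl import *
import sys
nm=sys.argv[1]
p,r,o=cur(); print((M_s.T@(p-o_s)).round(4), o['t'],o['q'].round(2),o['contact_force'].round(1),'spindle F',(M_s.T@o['contact_force']).round(1),'tilt',np.degrees((Rt(1).inv()*r).as_rotvec()).round(2))
ims=[]
for n,(x,y,w,h) in dict(scene=(260,150,120,110),top=(160,190,120,110)).items():
    p,d=bot.read_camera(n);np.savez(f"{n}_{nm}.npz",p=p,d=d)
    ims.append(cv2.resize(p[y:y+h,x:x+w,::-1],None,fx=3.3,fy=3.3,interpolation=cv2.INTER_CUBIC))
cv2.imwrite(f"pics/{nm}.png",np.hstack(ims))
E
python3 look.py a1
```

```text
Traceback (most recent call last):
  File "look.py", line 1, in <module>
    from pl import *
  File "pl.py", line 2, in <module>
    from f import frame
  File "f.py", line 4, in <module>
    z=np.load(sys.argv[1] if len(sys.argv)>1 else "up.npz")
FileNotFoundError: [Errno 2] No such file or directory: 'a1'
```

```bash
sed -i '/^z=np.load/d' f.py; sed -i 's/^    WF=float/    z=np.load(sys.argv[1] if len(sys.argv)>1 else "up.npz")\n    WF=float/' f.py; python3 look.py a1
```

```text
[ 0.016   0.0014 -0.0154] 2.85 [-0.57  0.28  0.18  2.2   0.33  0.17  1.06] [ 1.2 -0.5 -0.4] spindle F [ 0.7 -0.7 -0.8] tilt [-0.06  0.45 -0.08]
```

View pics/a1.png

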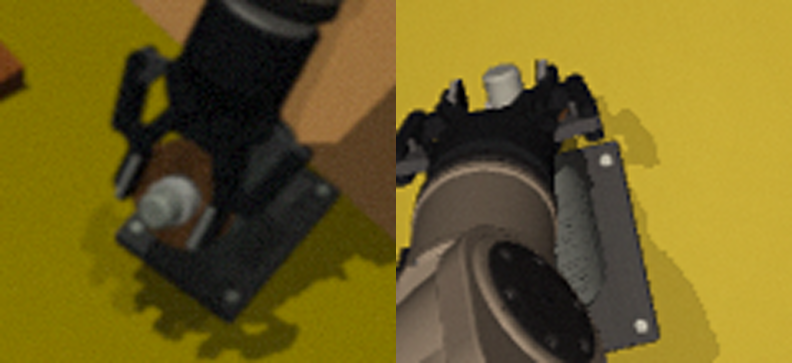

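The fingers are astride the spindle, with the spindle tip at (165,205) in the left crop. Joint 6 is near its lower stop, so I'll ease the tilt a few degrees and push.

>>> {"method": "step_arm", "body": {"plan": [[-0.1,0,0,0,0.006,0],[0,-0.03,-0.1,0,0.006,0],[0,0,-0.1,0,0,0],[0,0,-0.1,0,0,0],[0,0,-0.1,0,0,0],[0,0,-0.1,0,0,0],[0,0,-0.05,0,0,0]]}}

```text
t: 3.82
eef_pos: [0.5685, 0.1468, 0.1512]
tool_rot: [0.842, -0.054, 0.53, 0.085]
contact_force: [4.4, 1.0, 0.3]
gripper_width: 0.634
```

```bash
python3 look.py a2
```

```text
[-0.0033  0.0003 -0.0082] 3.825 [-0.48  0.26  0.08  2.19  0.26  0.26  1.13] [4.4 1.  0.3] spindle F [ 4.   0.1 -1.9] tilt [-0.06  4.44 -0.  ]
```

>>> {"method": "step_arm", "body": {"plan": [[0,0,-0.08,0,0,0],[0,0,-0.08,0,0,0],[0,0,-0.08,0,0,0],[0,0,-0.06,0,0,0],[0,0,0,0,0,0]]}}

```text
t: 4.55
eef_pos: [0.5571, 0.1441, 0.1455]
tool_rot: [0.841, -0.054, 0.531, 0.085]
contact_force: [3.2, 0.3, 0.2]
gripper_width: 0.637
```

```bash
python3 look.py a3
```

```text
[-0.0163 -0.0001 -0.0073] 4.55 [-0.5   0.26  0.09  2.22  0.28  0.24  1.1 ] [3.2 0.3 0.2] spindle F [ 2.8 -0.4 -1.4] tilt [-0.06  4.57 -0.04]
```

View pics/a3.png

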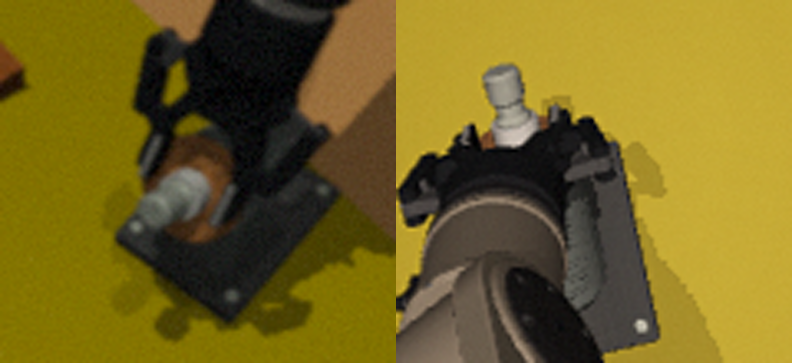

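The groove shows now, at (508,100) in the right crop and (180,190) in the left. I'll press in small steps until the force rises.

>>> {"method": "step_arm", "body": {"plan": [[0,0,-0.03,0,0,0],[0,0,-0.03,0,0,0],[0,0,0,0,0,0]]}}

```text
t: 5.03
eef_pos: [0.5568, 0.1442, 0.1456]
tool_rot: [0.842, -0.054, 0.53, 0.085]
contact_force: [7.9, 0.7, -1.1]
gripper_width: 0.637
```

```bash
python3 -c "
from pl import *
p,r,o=cur(); print((M_s.T@(p-o_s)).round(4),(M_s.T@o['contact_force']).round(1))"
```

```text
[-0.0164  0.     -0.0071] [ 6.3 -0.9 -4.8]
```

>>> {"method": "step_arm", "body": {"plan": [[0,0,-0.05,0,0,0],[0,0,-0.05,0,0,0],[0,0,0,0,0,0]]}}

```text
t: 5.4
eef_pos: [0.5565, 0.1442, 0.146]
tool_rot: [0.844, -0.053, 0.527, 0.086]
contact_force: [15.5, 1.3, -1.5]
gripper_width: 0.639
```

```bash
python3 -c "
from pl import *
p,r,o=cur(); print((M_s.T@(p-o_s)).round(4),(M_s.T@o['contact_force']).round(1),o['q'].round(3))"
```

```text
[-0.0165  0.0001 -0.0066] [12.7 -1.8 -9. ] [-0.506  0.252  0.104  2.229  0.292  0.225  1.091]
```

>>> {"method": "step_arm", "body": {"plan": [[0,0,0.25,0,0,0],[-0.2,0,0.25,0,0,0],[-0.6,0,0.1,0,0,0],[-0.9,0,0,0,0,0],[-0.9,0,0,0,0,0]]}}

```text
t: 6.02
eef_pos: [0.5277, 0.1382, 0.2477]
tool_rot: [0.841, -0.055, 0.532, 0.085]
contact_force: [0.2, 0.7, 0.3]
gripper_width: 0.636
```

```bash
cat >> pl.py <<'E'
a=np.radians(88.2)
_y=np.array([np.cos(a),np.sin(a),0]);_x=np.array([0,0,-1.])
Rg=R.from_matrix(np.stack([_x,_y,np.cross(_x,_y)],1))
TAB=np.array([.5372,-.1443])
E
python3 - <<'E'
from pl import *
p,r,o=cur();print((M_s.T@(p-o_s)).round(4),o['contact_force'].round(1),o['q'].round(2))
plan(np.r_[TAB,.14],Rg)
E
```

```text
[0.0089 0.     0.0962] [0.2 0.7 0.3] [-0.45  0.04  0.03  2.18  0.2   0.5   1.19]
8 rows (min 8 ) turn deg [13.2 25.2 -2.9]
[[0.242,-0.87,-0.279,0.0046,0.0088,-0.001],[0.262,-0.876,-0.24,0.0046,0.0088,-0.001],[0.279,-0.881,-0.199,0.0046,0.0088,-0.001],[0.295,-0.884,-0.158,0.0046,0.0088,-0.001],[0.308,-0.886,-0.115,0.0046,0.0088,-0.001],[0.319,-0.887,-0.073,0.0046,0.0088,-0.001],[0.327,-0.887,-0.029,0.0046,0.0088,-0.001],[0.333,-0.885,0.015,0.0046,0.0088,-0.001]]
```

>>> {"method": "step_arm", "body": {"plan": [[0.24,-0.87,-0.28,0.0046,0.0088,-0.001],[0.26,-0.88,-0.24,0.0046,0.0088,-0.001],[0.28,-0.88,-0.2,0.0046,0.0088,-0.001],[0.3,-0.88,-0.16,0.0046,0.0088,-0.001],[0.31,-0.89,-0.12,0.0046,0.0088,-0.001],[0.32,-0.89,-0.07,0.0046,0.0088,-0.001],[0.33,-0.89,-0.03,0.0046,0.0088,-0.001],[0.33,-0.89,0.02,0.0046,0.0088,-0.001]]}}

```text
t: 7.02
eef_pos: [0.538, -0.145, 0.1386]
tool_rot: [0.706, 0.012, 0.708, -0.011]
contact_force: [0.7, 0.6, -0.3]
gripper_width: 0.634
```

```bash
python3 - <<'E'
from pl import *
import cv2
p,r,o=cur();print(p.round(4),o['q'].round(2))
plan(np.r_[TAB,.051],Rg,n=6)
ims=[]
for n,(x,y,w,h) in dict(scene=(200,120,120,110),top=(250,180,120,110)).items():
    P,d=bot.read_camera(n);np.savez(f"{n}_b1.npz",p=P,d=d)
    ims.append(cv2.resize(P[y:y+h,x:x+w,::-1],None,fx=3.3,fy=3.3,interpolation=cv2.INTER_CUBIC))
cv2.imwrite("pics/b1.png",np.hstack(ims))
# wheel home check
up={}
for n in("scene","top"):
    W=cloud(n,np.load(f"{n}_b1.npz")['d']);L=(W-o_s)@M_s;rr=np.hypot(L[...,1],L[...,2]);x=L[...,0]
    m=(rr>.02)&(rr<.037)&(x>-.045)&(x<.03);print(n,"face x",m.sum(),np.percentile(x[m],[25,50,75]).round(4))
    m=np.isfinite(W[...,2])&(W[...,0]>.36)&(W[...,0]<.7)&(W[...,1]>0.05)&(W[...,1]<.26)&(W[...,2]>.1)&(W[...,2]<.3);up[n]=W[m]
np.savez("up2.npz",**up)
E
python3 f.py up2.npz -.028
```

```text
[ 0.538  -0.145   0.1386] [-0.02  0.4   0.22  1.94 -0.12  0.82  1.8 ]
6 rows (min 3 ) turn deg [-0.1 -0.2 -0.1]
[[0.365,0.002,-0.002,-0.0,-0.0001,-0.0001],[0.365,0.002,-0.003,-0.0,-0.0001,-0.0001],[0.365,0.002,-0.003,-0.0,-0.0001,-0.0001],[0.365,0.003,-0.003,-0.0,-0.0001,-0.0001],[0.365,0.003,-0.003,-0.0,-0.0001,-0.0001],[0.366,0.002,-0.004,-0.0,-0.0001,-0.0001]]
scene face x 388 [-0.0298 -0.0289 -0.0282]
top face x 202 [-0.0276 -0.0271 -0.0266]
[0.5658 0.1467 0.1603 0.1916] 10.98 [np.int64(84), np.int64(441), np.int64(40), np.int64(57)] 0.10850778867457021
 face x [-0.0297 -0.0289 -0.028  -0.0271 -0.0263]
 hub end [-0.0175 -0.0098 -0.0089]
 end x [0.0286 0.0309]
[0.5688 0.1454 0.1595 0.2012] 11.53 [np.int64(140), np.int64(988), np.int64(65), np.int64(24)] 0.18793365028521422
 face x [-0.0287 -0.0284 -0.0279 -0.0274 -0.0269]
 hub end [-0.0176 -0.0094  0.0173]
 end x [0.0282 0.0297]
[0.5672 0.1464 0.1597 0.2031] 11.64 [np.int64(215), np.int64(1417), np.int64(114), np.int64(80)] 0.22429744419595796
 face x [-0.0303 -0.0292 -0.028  -0.0269 -0.0263]
 hub end [-0.0157  0.0065  0.0208]
 end x [0.0281 0.0305]
```

View pics/b1.png

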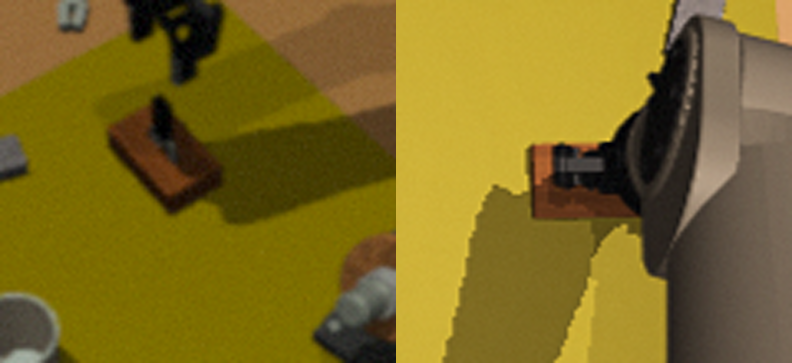

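The wheel measures home: its face is at -28.0 mm in all three fits. The tab is at about (160,115) in the left crop, below the fingers. Now I'll descend.

>>> {"method": "step_arm", "body": {"plan": [[0.5,0,-0.02,0,0,0],[0.5,0.01,0,0,0,0],[0.5,0,0,0,0,0],[0.4,0,0,0,0,0],[0.29,0,0,0,0,0]]}}

```text
t: 7.75
eef_pos: [0.5376, -0.1433, 0.0507]
tool_rot: [0.707, 0.012, 0.707, -0.011]
contact_force: [0.4, 1.6, 0.4]
gripper_width: 0.634
```

>>> {"method": "step_arm", "body": {"plan": [[0,0,0,0,0,0],[0,0,0,0,0,0],[0,0,0,0,0,0],[0,0,0,0,0,0],[0,0,0,0,0,0],[0,0,0,0,0,0]], "fingers": 1, "force": 70}}

```text
t: 8.5
eef_pos: [0.5383, -0.144, 0.0516]
tool_rot: [0.707, 0.012, 0.707, -0.011]
contact_force: [-0.6, 0.4, 3.3]
gripper_width: 0.225
```

```bash
cat > look2.py <<'E'
from pl import *
import sys
nm=sys.argv[1]
p,r,o=cur(); print(p.round(4),o['t'],o['q'].round(2),o['contact_force'].round(1),o['gripper_width'])
ims=[]
for n,(x,y,w,h) in dict(scene=(200,120,120,110),top=(250,180,120,110)).items():
    p,d=bot.read_camera(n);np.savez(f"{n}_{nm}.npz",p=p,d=d)
    ims.append(cv2.resize(p[y:y+h,x:x+w,::-1],None,fx=3.3,fy=3.3,interpolation=cv2.INTER_CUBIC))
cv2.imwrite(f"pics/{nm}.png",np.hstack(ims))
E
python3 look2.py b2
```

```text
[ 0.5383 -0.144   0.0516] 8.5 [ 0.    0.53  0.19  1.99 -0.16  0.64  1.83] [-0.6  0.4  3.3] 0.22481093399265628
```

View pics/b2.png

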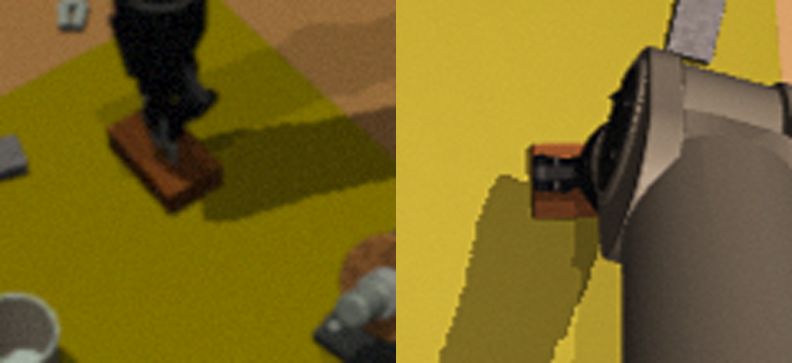

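The fingers hold the tab at about 19 mm opening. I'll lift straight up.

>>> {"method": "step_arm", "body": {"plan": [[-0.2,0,0,0,0,0],[-0.4,0,0,0,0,0],[-0.6,0,0,0,0,0],[-0.8,0,0,0,0,0],[-0.8,0,0,0,0,0]]}}

```text
t: 9.22
eef_pos: [0.5377, -0.1441, 0.1651]
tool_rot: [0.707, 0.012, 0.707, -0.011]
contact_force: [0.5, 0.9, -0.7]
gripper_width: 0.219
```

```bash
python3 look2.py b3;python3 - <<'E'
from pl import *
p,r,o=cur()
for n in("scene","top"):
    W=cloud(n,np.load(f"{n}_b3.npz")['d'])
    L=r.inv().apply((W-p).reshape(-1,3)); L=L[np.isfinite(L[:,0])]
    m=(L[:,0]>.004)&(L[:,0]<.075)&(abs(L[:,1])<.03)&(abs(L[:,2])<.03)
    q=L[m]; print(n,m.sum()); 
    if m.sum(): print(q.min(0).round(4),q.max(0).round(4),np.median(q,0).round(4))
E
```

```text
[ 0.5377 -0.1441  0.1651] 9.225 [-0.04  0.36  0.23  1.92 -0.11  0.87  1.79] [ 0.5  0.9 -0.7] 0.21930685768521346
scene 63
[ 0.0044 -0.0162 -0.0089] [ 0.046   0.0208 -0.0006] [ 0.0261  0.0131 -0.0034]
top 0
```

View pics/b3.png

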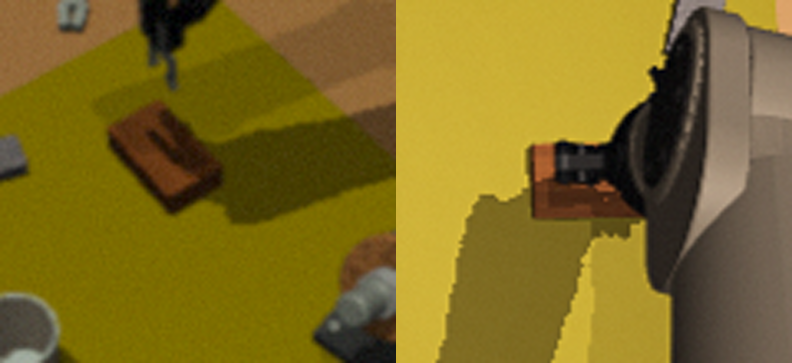

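Run:
```python
from pl import *
plan(S(.003,0,.11),Rt(1))
```

```text
8 rows (min 8 ) turn deg [-13.1 -29.5   3.5]
[[-0.279,0.874,-0.103,-0.0046,-0.0102,0.0012],[-0.278,0.878,-0.059,-0.0046,-0.0102,0.0012],[-0.273,0.881,-0.016,-0.0046,-0.0102,0.0012],[-0.266,0.883,0.026,-0.0046,-0.0102,0.0012],[-0.257,0.884,0.069,-0.0046,-0.0102,0.0012],[-0.244,0.883,0.11,-0.0046,-0.0102,0.0012],[-0.23,0.882,0.151,-0.0046,-0.0102,0.0012],[-0.211,0.878,0.191,-0.0046,-0.0102,0.0012]]
```

>>> {"method": "step_arm", "body": {"plan": [[-0.28,0.87,-0.1,-0.0046,-0.0102,0.0012],[-0.28,0.88,-0.06,-0.0046,-0.0102,0.0012],[-0.27,0.88,-0.02,-0.0046,-0.0102,0.0012],[-0.27,0.88,0.03,-0.0046,-0.0102,0.0012],[-0.26,0.88,0.07,-0.0046,-0.0102,0.0012],[-0.24,0.88,0.11,-0.0046,-0.0102,0.0012],[-0.23,0.88,0.15,-0.0046,-0.0102,0.0012],[-0.21,0.88,0.19,-0.0046,-0.0102,0.0012]]}}

```text
t: 10.32
eef_pos: [0.5135, 0.1367, 0.2531]
tool_rot: [0.86, -0.051, 0.5, 0.088]
contact_force: [0.5, -0.5, -0.2]
gripper_width: 0.223
```

Run:
```python
from pl import *
p,r,o=cur();print((M_s.T@(p-o_s)).round(4),o['q'].round(2))
plan(S(.0,0,.08),Rt(1))
```

```text
[-0.0007  0.0014  0.108 ] [-0.46 -0.01  0.01  2.25  0.3   0.42  1.08]
1 rows (min 1 ) turn deg [ 0.1 -0.4 -0.1]
[[0.699,-0.037,0.022,0.0004,-0.0011,-0.0003]]
```

>>> {"method": "step_arm", "body": {"plan": [[0.2,-0.03,0.02,0,-0.001,0],[0.3,0,0,0,0,0],[0.2,0,0,0,0,0],[0,0,0,0,0,0]]}}

```text
t: 10.82
eef_pos: [0.5289, 0.1365, 0.2275]
tool_rot: [0.86, -0.051, 0.499, 0.087]
contact_force: [0.1, -0.3, 0.1]
gripper_width: 0.215
```

```bash
python3 look.py c1
python3 - <<'E'
from pl import *
p,r,o=cur()
W=cloud("scene",np.load("scene_c1.npz")['d'])
L=(W-o_s)@M_s; rr=np.hypot(L[...,1],L[...,2])
m=(L[...,2]>.026)&(L[...,2]<.075)&(abs(L[...,1])<.03)&(L[...,0]>-.02)&(L[...,0]<.03)
q=L[m];i=np.argsort(q[:,2]);print(q[i].round(4).tolist())
E
```

```text
[-0.0005 -0.0019  0.0783] 10.825 [-0.45  0.05  0.02  2.25  0.34  0.35  1.04] [ 0.1 -0.3  0.1] spindle F [ 0.  -0.3  0.1] tilt [-0.03  0.27 -0.01]
[[-0.0004, 0.017, 0.0368], [0.0018, -0.0158, 0.0377], [0.0007, -0.0193, 0.0378], [-0.005, 0.0187, 0.0393], [0.0025, 0.0197, 0.0396], [0.0012, 0.0163, 0.0397], [-0.0001, 0.0129, 0.0397], [0.0028, -0.0165, 0.0403], [-0.0014, 0.0145, 0.0404], [0.0003, 0.0181, 0.0406], [0.0011, -0.015, 0.0408], [-0.0002, -0.0185, 0.0409], [-0.0011, -0.0135, 0.0412], [-0.0001, 0.0118, 0.0418], [-0.0008, -0.0166, 0.042], [-0.0002, 0.0169, 0.0424], [0.0, -0.0111, 0.0431], [0.0002, 0.0139, 0.0433], [-0.0021, 0.0153, 0.0435], [-0.001, -0.0093, 0.044], [0.0006, -0.0141, 0.0441], [0.0007, 0.0109, 0.0442], [-0.0009, -0.0124, 0.0448], [-0.0086, -0.0084, 0.0452], [-0.0, 0.0128, 0.0453], [0.0016, 0.0081, 0.0454], [-0.0008, 0.0094, 0.0455], [0.001, -0.015, 0.0464], [-0.0032, 0.016, 0.0464], [-0.0002, 0.0065, 0.0465], [0.0004, -0.0099, 0.0468], [0.0006, 0.015, 0.047], [-0.0001, 0.0117, 0.0473], [0.0003, -0.0131, 0.0475], [0.0001, 0.0086, 0.0481], [-0.0007, -0.0113, 0.0484],
[... 2096 characters left out ...]
.0131, 0.0702], [0.0006, -0.008, 0.0702], [0.0005, -0.0029, 0.0708], [0.0004, -0.0112, 0.0709], [0.0012, 0.0054, 0.071], [0.0039, -0.0122, 0.0711], [0.0006, 0.0022, 0.0715], [-0.0016, 0.0118, 0.0717], [0.001, -0.0059, 0.0717], [0.0001, 0.0072, 0.0719], [0.0012, -0.014, 0.0719], [0.0006, 0.0154, 0.072], [-0.0029, -0.0163, 0.0721], [-0.0019, 0.0167, 0.0722], [0.0027, 0.0109, 0.0724], [-0.0041, 0.01, 0.0726], [0.0013, -0.0088, 0.0726], [-0.0019, 0.0137, 0.0729], [0.0005, -0.0122, 0.0729], [-0.0, 0.0091, 0.0731], [0.0041, 0.0002, 0.0738], [0.0029, 0.0049, 0.0738], [0.0035, -0.0031, 0.0742], [0.0027, 0.0018, 0.0745], [0.0014, -0.0017, 0.0746], [0.0016, -0.0098, 0.0747], [0.0035, -0.0062, 0.0749]]
```

View pics/c1.png

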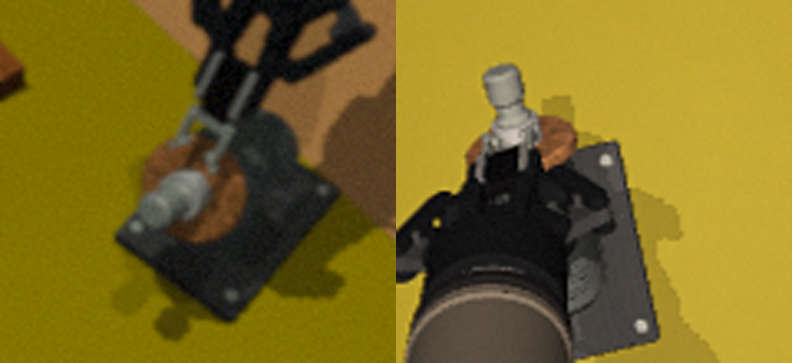

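Run:
```python
from pl import *
for n,f in(("scene","scene_c1.npz"),("top","top_c1.npz")):
    W=cloud(n,np.load(f)['d']);L=(W-o_s)@M_s;L=L[np.isfinite(L[...,0])]
    m=(L[:,2]>.03)&(L[:,2]<.052)&(abs(L[:,1])<.024)&(abs(L[:,0])<.012);q=L[m]
    print(n,len(q),'clip x',np.percentile(q[:,0],[10,50,90]).round(4),'y',q[:,1].min().round(4),q[:,1].max().round(4))
    if len(q)<40: print(q[np.argsort(q[:,2])].round(4).tolist())
    r=np.hypot(L[:,1],L[:,2]);x=L[:,0]
    m=(r>.02)&(r<.037)&(x>-.045)&(x<-.015);print(' face',np.median(x[m]).round(4))
    m=(r<.010)&(x>.02)&(x<.035);print(' end',m.sum(),np.median(x[m]).round(4),'yz',L[m][:,1:].mean(0).round(4))
    m=(r<.018)&(r>.009)&(x>.01)&(x<.026);print(' spindle y range',np.percentile(L[m][:,1],[2,98]).round(4))
```

```text
scene 50 clip x [-0.0042 -0.0001  0.0013] y -0.0193 0.0197
 face -0.0291
 end 52 0.0278 yz [0.0002 0.0007]
 spindle y range [-0.0096  0.0138]
top 37 clip x [-0.0018  0.002   0.0029] y -0.0216 0.0148
[[0.002, -0.0171, 0.0354], [0.0027, 0.0145, 0.0357], [0.001, 0.0148, 0.0372], [0.0028, 0.0121, 0.0372], [0.0017, -0.0216, 0.0372], [0.0026, -0.0195, 0.0379], [-0.0001, -0.0211, 0.0384], [-0.0023, -0.0206, 0.0388], [0.0016, 0.0123, 0.0397], [0.0016, -0.0194, 0.041], [0.003, -0.0152, 0.0416], [0.0025, -0.0174, 0.0417], [0.0022, 0.0097, 0.0423], [0.0029, -0.0108, 0.0441], [-0.0015, -0.0097, 0.0448], [0.0029, 0.0072, 0.0448], [0.0029, -0.0131, 0.0453], [0.0013, -0.0194, 0.0454], [0.0019, 0.0118, 0.0455], [0.0028, 0.0049, 0.0457], [-0.0013, 0.0082, 0.0459], [0.0029, 0.0138, 0.0463], [-0.0013, -0.012, 0.0463], [0.0014, 0.0074, 0.0467], [-0.0038, 0.0066, 0.0468], [0.0026, -0.0175, 0.047], [-0.0031, 0.0086, 0.0472], [0.0015, -0.0127, 0.0473], [0.0034, -0.0155, 0.0474], [0.0021, -0.0107, 0.0475], [-0.0009, 0.0058, 0.0479], [-0.0029, -0.0116, 0.048], [0.0016, 0.0051, 0.0483], [0.0029, 0.0092, 0.0488], [0.0028, -0.0154, 0.0512], [0.0025, 0.0114, 0.0517], [0.002, 0.0093, 0.0518]]
 face -0.027
 end 26 0.0297 yz [0.0004 0.0016]
 spindle y range [-0.0139  0.0101]
```

>>> {"method": "step_arm", "body": {"plan": [[0,0.038,0.038,0,-0.0005,0],[0.2,0,0,0,0,0],[0.3,0,0,0,0,0],[0.2,0,0,0,0,0],[0.1,0,0,0,0,0],[0,0,0,0,0,0]]}}

```text
t: 11.68
eef_pos: [0.5454, 0.1427, 0.2014]
tool_rot: [0.862, -0.051, 0.497, 0.088]
contact_force: [-0.5, 0.4, 0.1]
gripper_width: 0.222
```

```bash
python3 look.py c2
```

```text
[0.0015 0.0008 0.047 ] 11.675 [-0.47  0.12  0.04  2.25  0.41  0.28  0.98] [-0.5  0.4  0.1] spindle F [-0.3  0.5  0.3] tilt [-0.11 -0.    0.07]
```

View pics/c2.png

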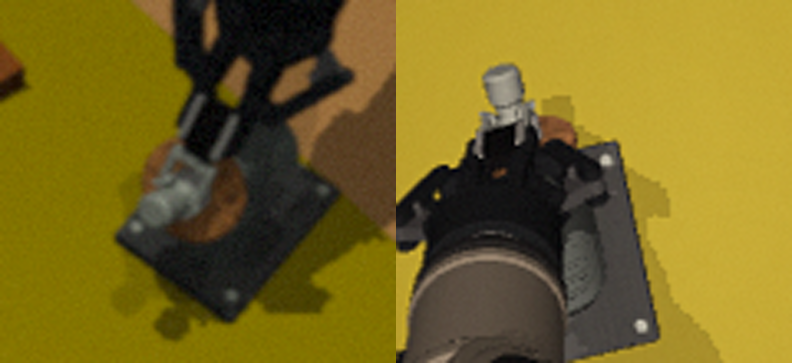

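Run:
```python
from pl import *
b={'scene':(-.0011,.0010),'top':(.00105,-.0012)}
for n in b:
    W=cloud(n,np.load(f"{n}_c2.npz")['d']);L=(W-o_s)@M_s;L=L[np.isfinite(L[...,0])]
    m=(L[:,2]>.019)&(L[:,2]<.045)&(abs(L[:,1])<.024)&(abs(L[:,0])<.012);q=L[m]
    print(n,len(q),'outer face rel',(np.percentile(q[:,0],[25,50,75,90])-b[n][0]).round(4),'y rel',(np.percentile(q[:,1],[0,2,98,100])-b[n][1]).round(4))
```

```text
scene 93 outer face rel [0.0022 0.0033 0.0044 0.0052] y rel [-0.0159 -0.0151  0.0182  0.0186]
top 33 outer face rel [0.0032 0.0039 0.0047 0.0055] y rel [-0.0162 -0.0162  0.0168  0.018 ]
```

>>> {"method": "step_arm", "body": {"plan": [[0.08,-0.02,-0.01,0,0,0],[0.08,0,0,0,0,0],[0.08,0,0,0,0,0],[0.07,0,0,0,0,0],[0,0,0,0,0,0]]}}

```text
t: 12.4
eef_pos: [0.5518, 0.1429, 0.1913]
tool_rot: [0.862, -0.051, 0.497, 0.088]
contact_force: [-1.0, -0.0, 2.0]
gripper_width: 0.223
```

```bash
python3 look.py c3
```

```text
[ 0.0019 -0.0002  0.035 ] 12.4 [-0.47  0.15  0.05  2.25  0.43  0.25  0.96] [-1. -0.  2.] spindle F [0.1 0.2 2.2] tilt [-0.08 -0.09  0.07]
```

>>> {"method": "step_arm", "body": {"plan": [[0.05,0,0,0,0,0],[0.05,0,0,0,0,0],[0.05,0,0,0,0,0],[0.05,0,0,0,0,0],[0,0,0,0,0,0]]}}

```text
t: 13.12
eef_pos: [0.5549, 0.1436, 0.1831]
tool_rot: [0.861, -0.051, 0.498, 0.088]
contact_force: [4.0, -0.1, -7.3]
gripper_width: 0.222
```

```bash
python3 look.py c4
```

```text
[ 0.0005 -0.0001  0.0263] 13.125 [-0.48  0.17  0.06  2.25  0.45  0.23  0.94] [ 4.  -0.1 -7.3] spindle F [-0.3 -0.9 -8.3] tilt [-0.11  0.05  0.05]
```

View pics/c4.png

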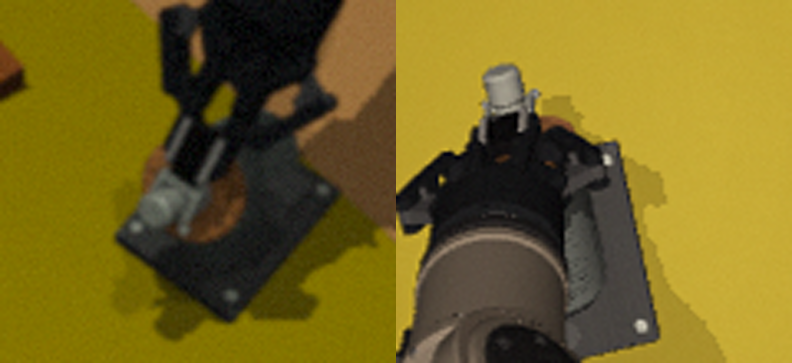

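The force on the tool has reversed to -8 N, so the clip has snapped past the core and is pulling the tool inwards. I'll follow it down to the stop.

>>> {"method": "step_arm", "body": {"plan": [[0.04,0,0,0,0,0],[0.04,0,0,0,0,0],[0.04,0,0,0,0,0],[0,0,0,0,0,0]]}}

```text
t: 13.72
eef_pos: [0.5571, 0.1441, 0.1814]
tool_rot: [0.862, -0.051, 0.497, 0.088]
contact_force: [-17.5, -5.3, 20.7]
gripper_width: 0.224
```

```bash
python3 look.py c5
```

```text
[ 0.0017 -0.0001  0.0238] 13.725 [-0.48  0.18  0.06  2.25  0.46  0.22  0.93] [-17.5  -5.3  20.7] spindle F [-5.4 -1.7 27. ] tilt [-0.08 -0.11  0.06]
```

>>> {"method": "step_arm", "body": {"plan": [[-0.05,0,-0.01,0,0,0],[0,0,0,0,0,0],[0,0,0,0,0,0]]}}

```text
t: 14.2
eef_pos: [0.5567, 0.144, 0.1818]
tool_rot: [0.862, -0.051, 0.497, 0.088]
contact_force: [-0.3, -3.2, 2.5]
gripper_width: 0.224
```

```bash
python3 look.py c6
```

```text
[ 0.0015 -0.0001  0.0243] 14.2 [-0.48  0.18  0.06  2.25  0.46  0.22  0.93] [-0.3 -3.2  2.5] spindle F [ 0.5 -3.1  2.7] tilt [-0.08 -0.08  0.07]
```

View pics/c6.png

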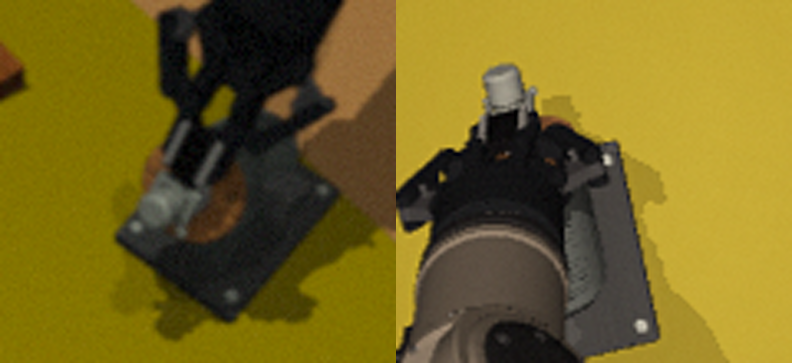

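The clip straddles the spindle at the groove, at about (180,190) left and (505,105) right, with almost no residual force. I'll release and withdraw.

>>> {"method": "step_arm", "body": {"plan": [[0,0,0,0,0,0],[0,0,0,0,0,0],[0,0,0,0,0,0],[0,0,0,0,0,0]], "fingers": -0.27}}

```text
t: 14.8
eef_pos: [0.5563, 0.1444, 0.1815]
tool_rot: [0.862, -0.051, 0.497, 0.088]
contact_force: [0.2, -0.4, -0.1]
gripper_width: 0.64
```

>>> {"method": "step_arm", "body": {"plan": [[-0.2,0,0,0,0,0],[-0.5,0,0,0,0,0],[-0.8,0,0,0,0,0],[-0.9,0,0,0,0,0],[-0.9,0,0,0,0,0]]}}

```text
t: 15.42
eef_pos: [0.4907, 0.1305, 0.2971]
tool_rot: [0.862, -0.051, 0.497, 0.088]
contact_force: [-0.2, 0.3, 0.4]
gripper_width: 0.635
```

```bash
python3 look.py d1
```

```text
[ 8.000e-04 -1.000e-04  1.579e-01] 15.425 [-0.44 -0.12 -0.03  2.24  0.25  0.53  1.12] [-0.2  0.3  0.4] spindle F [0.1 0.3 0.4] tilt [-0.1  -0.07  0.1 ]
```

View pics/d1.png

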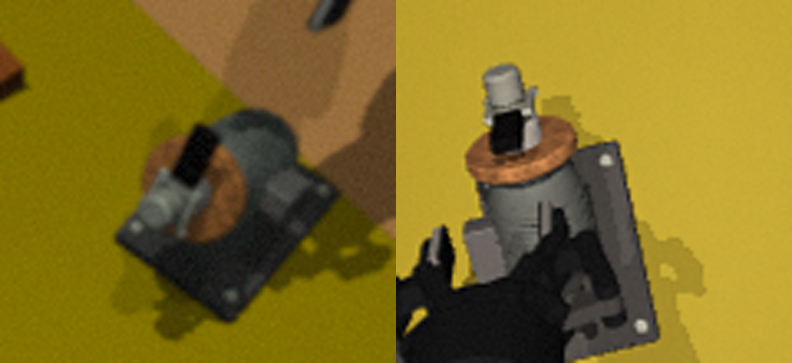

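The clip stays on, with its tab at (195,155) in the left crop. I'll check the seat and squareness from depth.

```bash
cat > chk.py <<'E'
from pl import *
import sys
b={'scene':(-.0011,.0010,.0011),'top':(.00105,-.0012,-.001)}
for n in b:
    W=cloud(n,np.load(f"{n}_{sys.argv[1]}.npz")['d']);L=(W-o_s)@M_s-np.array(b[n]);L=L[np.isfinite(L[...,0])]
    m=(L[:,2]>.022)&(L[:,2]<.075)&(abs(L[:,1])<.018)&(abs(L[:,0])<.02);q=L[m]
    print(n,len(q),'tab z',np.percentile(q[:,2],[90,98,100]).round(4),'y',np.percentile(q[:,1],[2,50,98]).round(4),'x',np.percentile(q[:,0],[2,50,98]).round(4))
    t=q[(q[:,0]>.001)&(q[:,2]<.058)]
    if len(t)>10:
        A=np.c_[t[:,2]-.04,t[:,1],np.ones(len(t))];c=np.linalg.lstsq(A,t[:,0],rcond=None)[0];print('  outer face x at z=40',c[2].round(4),'tilt deg about y,z',np.degrees(np.arctan(c[:2])).round(1))
    # roll about x via y-centre at low/high
    for lo,hi in((.024,.036),(.036,.048),(.048,.06)):
        s=q[(q[:,2]>lo)&(q[:,2]<hi)]
        if len(s)>5: print('  z',lo,hi,'y ctr',((s[:,1].min()+s[:,1].max())/2).round(4))
    r=np.hypot(L[:,1],L[:,2]);x=L[:,0];m=(r>.022)&(r<.037)&(x>-.045)&(x<-.015);print('  wheel face',np.median(x[m]).round(4))
E
python3 chk.py d1
python3 - <<'E'
import numpy as np,cv2
for n in("scene","top"):
    cv2.imwrite(f"pics/{n}_d1f.png",np.load(f"{n}_d1.npz")['p'][:,:,::-1])
p=np.load("scene_d1.npz")['p'];cv2.imwrite("pics/d1z.png",cv2.resize(p[180:250,290:370,::-1],None,fx=8,fy=8,interpolation=cv2.INTER_CUBIC))
E
```

```text
scene 163 tab z [0.0603 0.0618 0.0623] y [-0.0085  0.0017  0.0105] x [-0.002   0.0051  0.0079]
  outer face x at z=40 0.0054 tilt deg about y,z [ 0.  -2.9]
  z 0.024 0.036 y ctr 0.0011
  z 0.036 0.048 y ctr 0.0005
  z 0.048 0.06 y ctr 0.0009
  wheel face -0.0279
top 109 tab z [0.0621 0.0628 0.0636] y [-0.01   -0.001   0.0092] x [-0.0037  0.0048  0.0064]
  outer face x at z=40 0.0052 tilt deg about y,z [-0.3  2.8]
  z 0.024 0.036 y ctr -0.0007
  z 0.036 0.048 y ctr -0.0011
  z 0.048 0.06 y ctr -0.0003
  wheel face -0.0281
```

View pics/d1z.png

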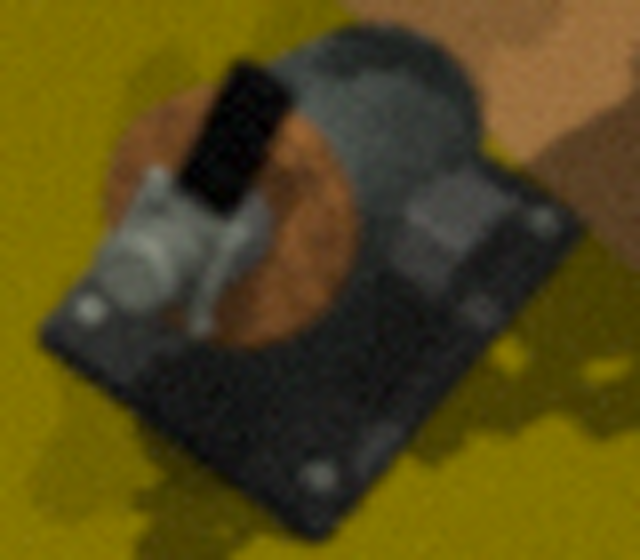

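View pics/top_d1f.png

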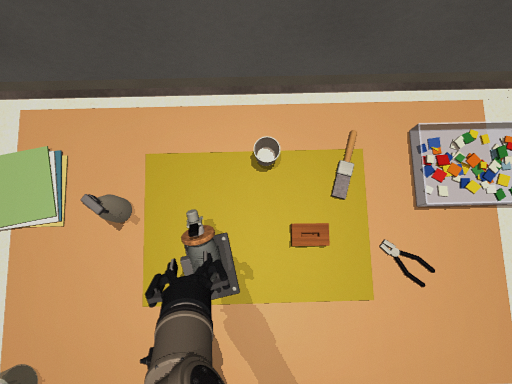

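The clip is seated: tab top at 62 to 63 mm and outer face at 5.3 mm, against 62 and 5 nominal. It's square, the wheel face is at -28 mm, and the bystanders haven't moved. I'll hand in.

Run:
```python
from station import bot
print(bot.hand_in()); o=bot.get_obs(); print(o['t'],o['contact_force'])
```

```text
the job is handed in; nothing more can be done
None
the job is handed in; nothing more can be done
```

I pushed the wheel back to its shoulder, pressed the spring clip onto the groove until it snapped home, let go, backed the arm clear and handed the job in at about 15.5 s. The hand-in reports no verdict.

**Wheel:** I pushed it with the fingers astride the spindle. It stopped under about 13 N, and its face now measures 28 mm from mid-groove (27.9 and 28.1 mm from the two cameras).

**Clip:** The force on the tool reversed as the clip snapped, then rose to about 27 N when it bottomed. I relaxed that before opening the fingers. The last depth check, after letting go, gave:

| Check | Measured | Nominal |
|---|---|---|
| Tab top above the axis | 62–63 mm | 62 mm |
| Tab's outer face along the spindle | 5.2–5.4 mm | 5 mm |
| Tilt along the spindle | 0.3° or less | 0° |
| Twist about the clip's upright axis | -2.9° (scene), +2.8° (top) | 0° |

**Bystanders:** I compared the spray bottle, cup, brush and nippers by eye in the last top picture, and they look unmoved.

**Disagreements:**
- The two cameras differed by 2–3 mm in absolute position, so I worked from differences within each picture.
- The cameras' twist readings have opposite signs. I took that as camera error, not a real twist.
- Joint 6 came close to its lower limit (0.17 rad) just before the wheel push. I eased the tool tilt by about 4° for the push.

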